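# Set the bottle-top dispenser's volume sleeve to 8

## Robot

A 6-joint arm with a two-finger parallel gripper is mounted at the origin on the work surface. World frame = base frame: x ahead of the robot, y to its left, z up, the work surface at z = 0. Lengths are in mm, angles in rad, forces in N, time in s.
With the tool pointing down it reaches from about 325 to 775 mm from the base axis. Payload 5.5 kg.
Tool frame: the origin (TCP) lies at the very end of the fingers, on their centre line; the grasp point (between the pads) lies 19 mm behind it (robot.grasp_offset is the distance from the TCP to the grasp point, in mm); z points along the fingers, y is the direction in which the jaws open and shut (so a half turn about z gives the same grasp; the last joint's range is limited). The gripper opens to 85 mm and grips with 20 to 120 N. Pads are 22 mm wide; open, the fingers measure 114 mm over their backs; the gripper's body (76 mm by 85 mm) begins 54 mm behind the grasp point. The pads swing forward as they close: fully open they stand 13 mm farther back than shut.
Start: joints at [-1.289, 0.091, 1.231, -0, 1.82, -0.057], TCP at [199.413, -565.907, 231.275] pointing down, gripper open.
Joint ranges: [-2.87, 2.87], [-0.86, 2.18], [0.17, 2.46], [-1.51, 4.65], [0.06, 2.69], [-2.65, 2.65]. Speed limits (rad/s): [2.57, 2.57, 3.01, 3.14, 3.14, 3.14].

## Interface

Orientations are given as [roll, pitch, yaw] about the fixed x, y, z axes, in that order (R = Rz(yaw) Ry(pitch) Rx(roll)).
In Python, from rig import robot, vision gives the robot as it stands.
- The arm moves only by the shell command python3 -m crank 'ROWS' [OPENING] [FORCE]. ROWS is JSON, a list that holds one entry, the list of rows, each a list of 4 numbers: the shift along the tool's x, y, z in cm, then the turn about the tool's z in degrees. A call has 1 to 5 rows; each row shifts and turns the pose as measured when the row begins, along the tool's axes as they then stand; what a row does not reach is not made up. A row lasts 1/8 s, in which the tool goes at most 62.5 mm and 10.7 degrees, less where a joint would pass 70% of its speed; a pose out of reach is approached as far as the arm can. A call is refused whole if a number of a shift passes 6.25 or a number of a turn 10.7, either way. A call with a gripper value outside its range is refused whole. OPENING is the opening, from -1 (shut) to 1 (fully open), set as the call begins (- or left out, the last holds). The fingers move at their own pace and stop on an object; FORCE is the grip in N (left out, the last holds). Time passes only in rows, so rows that do not move let the fingers close. It gives the time, the measured TCP pose, the force and the opening at its end, in the units of the state.
- robot.get_obs(): the state, without advancing time (a new reading comes with each control period).
- vision.get_image(name): name is "scene" or "top" or "wrist"; returns a dict with "img" (480x640x3 uint8, blue, green, red), "K" (3x3 intrinsics, pixels), "R" (3x3) and "t" (3): a world point X has camera coordinates R X + t; the wrist camera has in their place "tool_from_camera" (4x4, takes a point from camera to tool coordinates, whose origin is the TCP and whose axes are the flange's). Camera axes: x right, y down, z forward; pixel columns grow to the right and rows downward; lengths in mm; the calibration is good to about 2 mm. The wrist camera is an equidistant fisheye: a pixel r from the principal point sees the ray r / f radians off the axis. A picture is of the moment at which its call begins: read the wrist's pose just before it. There is no depth.
- robot.finish_job(): hands the job in, once; it reports no verdict.
The state is a dict: "time_s": time; "q": joint angles; "qvel": joint speeds; "joint_efforts": joint torques, N m; "position": TCP position; "eef_rot": TCP orientation; "force": force on the tool from outside, world axes, zero at the start; "ft_torque": the same for the moment, N m; "finger_gap": opening from 0.0 (shut) to 1.0 (fully open).
Only numpy, scipy, OpenCV 4.12 (cv2) and the standard library are available. Lean on these libraries where they do the work, as an engineer would, in place of code of your own. Each camera call takes 0.05 s, during which the arm holds its last target. There are 200 camera calls.

## Task

The bottle-top dispenser on the bench has to be set for the next job: its volume sleeve must stand at 8. The sleeve is locked in a notch, so take hold of it, lift it against its spring until it is free, turn it (taking a new hold as often as needed) and leave it dropped fully home in the notch of number 8. Let go of it and do not disturb the other things on the bench.

Things in the scene. Friction and masses are not known exactly. Their poses are not given: they have to be found in the camera images.
- dispenser: Amber bottle (100 mm across) on a 130 mm square steel plate fixed to the bench, with a white dispenser head; it cannot move. Origin: centre of the plate's underside, z up, x pointing away from the spout. The spout is a white tube 12 mm thick, 126 to 138 mm high, reaching 114 mm from the axis along -x, its end bent down. The dial and the sleeve sit on top.
- dial (a point): Centre of the white dial's top face (150 mm across, 155 mm above the bench), on the sleeve's axis; dispenser's axes. 11 black marks, one every 24 deg, count 0 to 10 CLOCKWISE seen from above. Mark 0 is the one thick mark (10 mm), 120 deg counter-clockwise from +x; 5 and 10 are thin and long, others thin and short. 5 lies on +x, 8 is 72 deg clockwise from +x. The unmarked gap is over the spout.
- sleeve_grip (a point): Middle of the grip part of the grey sleeve, on its upright axis, 39 mm above the dial's face when home (moves with the sleeve; x points to the pointer). Grip part: ribbed cylinder 56 mm across, from 21 mm below to 21 mm above this point, top 25 mm above; below it a skirt 82 mm across, from 24 to 37 mm below this point. Nothing stands above the sleeve.
- pointer (a point): Outer tip of the small black pointer (8 mm high, 7 mm wide) on the sleeve's skirt, 57 mm from the axis; the dial mark it points at is the setting.
- sleeve (a joint): Turn of the sleeve: 0 at mark 0, growing clockwise from above by 0.419 rad a number (8 = 3.351); hard stops at 0 and 10. Locked when home in a notch (play 0.01 rad), turns very easily when lifted. Let go while lifted, it is pushed down by its spring, and pointed teeth guide it into the nearest number's notch. Starts at a number from 0 to 3.
- sleeve_lift (a joint): Height of the sleeve above home, m: 0 = home in a notch, 0.014 = against its firm upper stop; free to turn above 0.011. Spring and weight pull it down with 7 N at home, 9 N at the top. Resting on a tooth, between two numbers, it reads 0.003 to 0.011.
- well_plate: Bystander: clear culture plate with six round wells, 86 x 128 x 18 mm, loose. Origin: centre of its underside.
- tip_box: Bystander: grey box with a clear cover, 85 x 120 x 70 mm, loose. Origin: centre of its underside.
- reagent_bottle: Bystander: jar with a white cap, 64 mm across, 130 mm high, loose. Origin: centre of its underside.
Mind the look-alikes: they are no part of the job. Of the things like the dispenser, leave any that is red; of the rest the larger one is meant.

How it is judged (in metres and radians):
At the end, for the whole second after the job is handed in: The sleeve is home in the notch of number 8: turned to 3.351 within 0.07 rad, less than 2 mm above its home height, and at rest (value of joint sleeve between 3.281 and 3.421 rad and value of joint sleeve_lift below 0.002 m and velocity of joint sleeve between -0.05 and 0.05 rad/s); the robot touches nothing.
It fails at once if the well plate moved by more than 30 mm or tipped over (distance of well_plate from where it was at the start of the episode above 0.03 m or angle between well_plate's own z axis and vertical above 0.4 rad).
It fails at once if the tip box moved by more than 30 mm or tipped over (distance of tip_box from where it was at the start of the episode above 0.03 m or angle between tip_box's own z axis and vertical above 0.4 rad).
It fails at once if the reagent bottle moved by more than 30 mm or tipped over (distance of reagent_bottle from where it was at the start of the episode above 0.03 m or angle between reagent_bottle's own z axis and vertical above 0.4 rad).
It also fails if it takes over 61 s, if anything falls off the work surface, if the arm or the gripper's body presses on something with over 40 N, if the wrist force passes 120 N, or if a joint passes its speed limit or range.

## Working session

There is one attempt and no reset: what is moved stays moved. The work goes in short steps, Python scripts to look and compute and a shell command to move; the robot and the scene stay as the last step left them, time stands still between calls to the robot, and variables do not carry over. Pictures are saved under pics/ and viewed, about 8 in all and at most 12, crops included, and the job is handed in when it is done.

```bash
mkdir -p pics; ls; cat > h.py <<'E'
import numpy as np, cv2
from rig import robot, vision
E
python3 - <<'E'
from h import *
o=robot.get_obs(); print(o)
for n in("scene","top"):
    d=vision.get_image(n); cv2.imwrite(f"pics/{n}0.png",d["img"]); np.savez(f"{n}0.npz",**d)
    print(n,d["K"].tolist(),d["R"].round(3).tolist(),d["t"])
E
```

```text
pics
{'time_s': 0.0, 'q': array([-1.28867498e+00,  9.18388063e-02,  1.23193562e+00,  2.15520966e-05,
        1.81975637e+00, -5.67119632e-02]), 'qvel': array([-0.00046591,  0.00019499, -0.00084999,  0.0011686 , -0.00138402,
       -0.00235203]), 'joint_efforts': array([ 1.36912800e-03, -4.58725297e+01, -4.18027568e+01, -1.60688273e-06,
        1.16477747e-02, -2.38865550e-05]), 'position': array([ 199.35129575, -565.61336946,  230.13476987]), 'eef_rot': array([-3.13965881e+00, -1.30721174e-04,  3.38838473e-01]), 'force': array([ 0.75680943, -0.63027818,  0.2261949 ]), 'ft_torque': array([0.0150494 , 0.00157157, 0.01392617]), 'finger_gap': 0.9999655602508666}
scene [[555.1715938386791, 0.0, 314.7641619781884], [0.0, 555.1715938386791, 241.32858224740707], [0.0, 0.0, 1.0]] [[0.568, 0.823, 0.005], [0.442, -0.3, -0.846], [-0.694, 0.483, -0.534]] [-314.29513077 -142.04389525 1817.24402009]
top [[551.4487576688048, 0.0, 322.7295593668228], [0.0, 551.4487576688048, 230.79986522194565], [0.0, 0.0, 1.0]] [[-0.009, -1.0, 0.014], [-0.999, 0.008, -0.05], [0.05, -0.014, -0.999]] [ -11.7497206   599.32673819 1381.6811995 ]
```

View pics/top0.png

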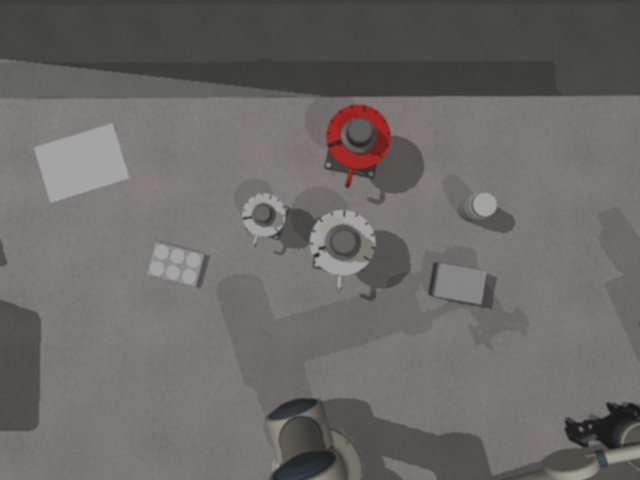

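View pics/scene0.png

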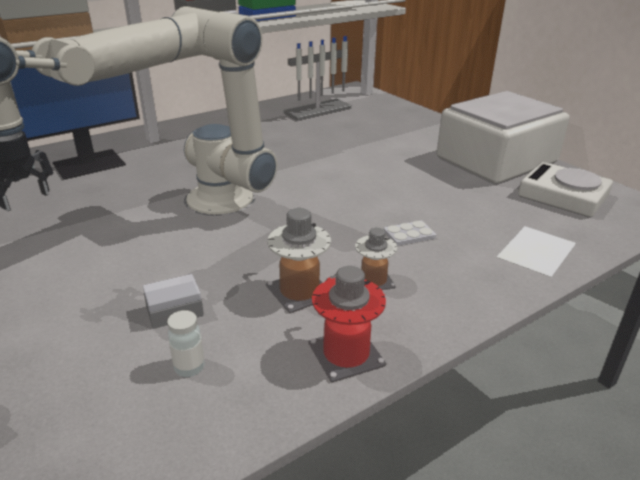

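Candidates in the top view are the red dispenser (358,136), the small white one (264,215) and the large white one (343,242). The red one is excluded, and the large white one is meant. Next I measure it and check it in a close crop.

```bash
cat >> h.py <<'E'
def ray(d,uv,z):
    p=np.c_[np.atleast_2d(uv).astype(float),np.ones(len(np.atleast_2d(uv)))]
    D=(np.linalg.inv(d["K"])@p.T).T@d["R"]; C=-d["R"].T@d["t"]
    return C+D*((z-C[2])/D[:,2])[:,None]
def proj(d,X):
    c=d["R"]@np.array(X,float)+d["t"]; c=d["K"]@c; return c[:2]/c[2]
E
python3 - <<'E'
from h import *
d=dict(np.load("top0.npz")); img=d["img"]
g=img[200:285,300:390]
cv2.imwrite("pics/crop1.png",cv2.resize(g,None,fx=7,fy=7,interpolation=cv2.INTER_CUBIC)[:600])
s=img.astype(int); m=((s.min(2)>150)).astype(np.uint8)
m[:205]=0;m[280:]=0;m[:,:305]=0;m[:,380:]=0
c=max(cv2.findContours(m,0,1)[0],key=cv2.contourArea)[:,0]
P=ray(d,c,155)[:,:2]
from scipy.optimize import least_squares
f=least_squares(lambda a:np.hypot(*(P-a[:2]).T)-a[2],[*P.mean(0),75],loss='soft_l1',f_scale=2)
print("dial",f.x, "px",proj(d,[*f.x[:2],155]),"sleeve top px",proj(d,[*f.x[:2],219]))
E
```

```text
dial [545.56132089 -59.62736997  51.68395726] px [342.62100973 251.10029363] sleeve top px [344.09932319 250.700081  ]
```

View pics/crop1.png

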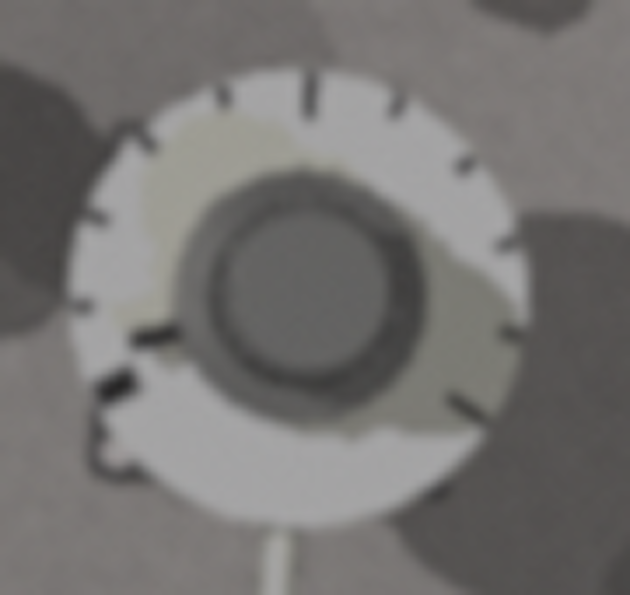

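The crop shows a large white dial with centre near crop (299,297), mark 0 (thick) at (115,385), mark 5 (long) at (311,95) and mark 10 at (465,405). The pointer is at about (135,341), roughly midway between 0 and 1. My circle fit was bad: its radius came out at 52, not 75. I'll refit.

```bash
python3 - <<'E'
from h import *
from scipy.optimize import least_squares
d=dict(np.load("top0.npz")); img=d["img"]
U=cv2.resize(img,None,fx=4,fy=4,interpolation=cv2.INTER_CUBIC).min(2)
c0=np.array([342.7,242.4])
# strongest outward bright->dark edge on radial profiles
pts=[]
for a in np.radians(np.arange(0,360,3)):
    r=np.arange(28,39,.25); q=c0[None]+r[:,None]*[np.cos(a),np.sin(a)]
    v=cv2.remap(img.min(2).astype(np.float32),q[:,0].astype(np.float32)[None],q[:,1].astype(np.float32)[None],1)[0]
    g=v[6:]-v[:-6]; k=g.argmin()
    if g[k]<-20: pts.append(q[k+3])
P=ray(d,pts,155)[:,:2]
f=least_squares(lambda a:np.hypot(*(P-a[:2]).T)-a[2],[*P.mean(0),75],loss='soft_l1',f_scale=1)
c=f.x[:2]; print(len(P),"dial",f.x,"px",proj(d,[*c,155]))
o=np.array([300,200.])
def px(x,y): return o+np.array([x+.5,y+.5])/7-.5
for n,(x,y),z in(("m0",(115,385),155),("m1",(82,305),155),("m5",(311,95),155),("m10",(465,405),155),("m8",(505,243),155),("ptr",(135,341),164),("ptrin",(175,331),164)):
    v=ray(d,px(x,y),z)[0,:2]-c; print(n,np.hypot(*v).round(1),np.degrees(np.arctan2(v[1],v[0])).round(1))
print("sleeve top",ray(d,px(303,293),219))
for (x,y) in((343-300,0),):pass
# bystander radius
for n,uv,z in(("well",(178,263),18),("tip",(461,284),70),("jar",(481,206),130),("small",(264,215),120),("red",(358,136),155)):
    print(n,ray(d,uv,z)[0].round(0))
E
```

```text
106 dial [566.03805853 -58.62159826  74.63510065] px [342.08527428 242.10961658]
m0 65.8 115.0
m1 70.2 91.4
m5 66.3 -4.4
m10 64.6 -123.1
m8 70.0 -75.7
ptr 54.8 104.6
ptrin 41.5 104.9
sleeve top [[565.61591864 -57.15369645 219.        ]]
well [521. 347.  18.]
tip [ 464. -351.   70.]
jar [ 649. -386.  130.]
small [632. 122. 120.]
red [810. -98. 155.]
```

Centre is (566,-58.6) and the dial radius comes out at 74.6, which matches the given 75. Marks 0, 5, 8 and 10 agree with a dispenser yaw of about -4.2°. The pointer is at 104.6°, i.e. about 0.43 of a number, possibly resting on a tooth. Mark 8 is at -76.2°, so it needs about 181° clockwise (+ tool turn), which one hold can cover if q6 starts near -1.75. First I raise and travel.

```bash
python3 -m crank '[[[0,0,-4,0],[5.1,-3.5,0,0],[5.1,-3.5,0,0],[5.1,-3.5,0,0],[5.1,-3.5,0,0]]]' 1 60; python3 -m crank '[[[5.1,-3.5,0,0],[5.1,-3.5,0,0],[5.1,-3.5,0,0],[5.1,-3.5,0,0],[5.1,-3.5,0,0]]]'
cat > w.py <<'E'
from h import *
import sys
o=robot.get_obs(); p=o["position"]; y=o["eef_rot"][2]
dx,dy=np.array([566,-58.2])-p[:2]
print("t",o["time_s"],"pos",p.round(1),"rot",o["eef_rot"].round(3),"q6",o["q"][5].round(3),"F",o["force"].round(1),"T",o["ft_torque"].round(2),"gap",round(o["finger_gap"],3))
print("tool shift cm to axis",((dx*np.cos(y)+dy*np.sin(y))/10).round(2),((dx*np.sin(y)-dy*np.cos(y))/10).round(2))
E
python3 w.py
```

```text
time_s: 0.72
position: [345.6, -364.6, 267.1]
eef_rot: [-3.131, -0.0, 0.331]
force: [0.8, 0.3, 0.7]
finger_gap: 0.996
time_s: 1.35
position: [530.1, -112.3, 266.9]
eef_rot: [-3.13, 0.001, 0.33]
force: [-0.1, -0.7, -0.8]
finger_gap: 0.997
t 1.35 pos [ 530.1 -112.3  266.9] rot [-3.13e+00  1.00e-03  3.30e-01] q6 0.967 F [-0.1 -0.7 -0.8] T [-0.03 -0.04 -0.04] gap 0.997
tool shift cm to axis 5.14 -3.96
```

```bash
for i in 1; do :; done
python3 -m crank '[[[5.1,-3.9,0,0],[0,0,0,-10.7],[0,0,0,-10.7],[0,0,0,-10.7],[0,0,0,-10.7]]]' | tail -0
python3 -m crank '[[[0,0,0,-10.7],[0,0,0,-10.7],[0,0,0,-10.7],[0,0,0,-10.7],[0,0,0,-10.7]]]' | tail -0
python3 -m crank '[[[0,0,0,-10.7],[0,0,0,-10.7],[0,0,0,-10.7],[0,0,0,-10.7],[0,0,0,-10.7]]]' | tail -0
python3 -m crank '[[[0,0,0,-10.7],[0,0,0,-10.7],[0,0,0,0]]]' | tail -0
python3 w.py
python3 - <<'E'
from h import *
d=vision.get_image("wrist"); cv2.imwrite("pics/w1.png",d["img"]); print(d["K"],d["tool_from_camera"].round(3))
E
```

```text
t 3.6 pos [564.1 -53.6 254.1] rot [ 3.122 -0.023 -2.949] q6 -1.921 F [ 0.7  0.8 -0.5] T [-0.04 -0.02 -0.02] gap 0.999
tool shift cm to axis -0.1 -0.49
[[371.64829954   0.         311.95266166]
 [  0.         371.64829954 244.10675347]
 [  0.           0.           1.        ]] [[-0.00000e+00 -9.53000e-01 -3.02000e-01  7.87300e+01]
 [ 1.00000e+00 -0.00000e+00  0.00000e+00  1.80000e-02]
 [-0.00000e+00 -3.02000e-01  9.53000e-01 -1.43193e+02]
 [ 0.00000e+00  0.00000e+00  0.00000e+00  1.00000e+00]]Exception ignored on flushing sys.stdout:
BrokenPipeError: [Errno 32] Broken pipe
Exception ignored on flushing sys.stdout:
BrokenPipeError: [Errno 32] Broken pipe
Exception ignored on flushing sys.stdout:
BrokenPipeError: [Errno 32] Broken pipe
Exception ignored on flushing sys.stdout:
BrokenPipeError: [Errno 32] Broken pipe
```

View pics/w1.png

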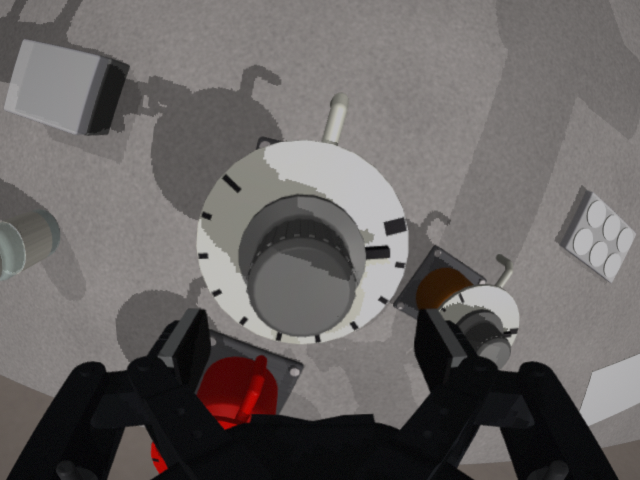

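The wrist view shows the dispenser below the open jaws: sleeve top centre about (302,288), mark 0 at (396,226), mark 1 at (400,265) and the pointer tip at about (388,252). The fingers straddle the sleeve. I'll check the axis and the pointer angle from this view.

```bash
cat >> h.py <<'E'
from scipy.spatial.transform import Rotation as Ro
def wray(d,o,uv,z):
    v=(np.array(uv,float)-d["K"][:2,2])/d["K"][0,0]; th=np.hypot(*v)
    r=np.array([*(v/th*np.sin(th)),np.cos(th)])
    T=d["tool_from_camera"]; R=Ro.from_euler("xyz",o["eef_rot"]).as_matrix()
    C=R@T[:3,3]+o["position"]; D=R@T[:3,:3]@r
    return C+D*(z-C[2])/D[2]
E
python3 - <<'E'
from h import *
o=robot.get_obs(); d=vision.get_image("wrist")
L=wray(d,o,(198,245),155);Rr=wray(d,o,(408,245),155);B=wray(d,o,(302,343),155);T=wray(d,o,(302,141),155)
print(L,Rr,T,B); c=(T+B)/2
E=cv2.minEnclosingCircle(np.array([L,Rr,T,B],np.float32)[:,:2]);print(E)
print("top L/R",wray(d,o,(248,283),219),wray(d,o,(357,283),219),wray(d,o,(303,334),219))
c=np.array(E[0])
for n,uv,z in(("m0",(396,226),155),("m1",(400,265),155),("m5",(317,338),155),("ptr",(389,252),164),("m10",(231,183),155)):
    v=wray(d,o,uv,z)[:2]-c; print(n,np.hypot(*v),np.degrees(np.arctan2(v[1],v[0])))
E
```

```text
[ 574.91365829 -131.07520525  155.        ] [547.85705364  14.08641012 155.        ] [492.4352901  -71.99319311 155.        ] [637.96916055 -45.15901601 155.        ]Traceback (most recent call last):
  File "<stdin>", line 5, in <module>
cv2.error: OpenCV(4.12.0) /io/opencv/modules/imgproc/src/shapedescr.cpp:201: error: (-215:Assertion failed) count >= 0 && (depth == CV_32F || depth == CV_32S) in function 'minEnclosingCircle'
```

Both views agree on the axis, about (565.5,-58.5). Centring and descending.

```bash
python3 -m crank '[[[-0.1,-0.4,0,0],[0,0,2,0],[0,0,2,0]]]' >/dev/null; python3 w.py
```

```text
t 4.075 pos [565.9 -57.6 215.1] rot [ 3.124 -0.019 -2.958] q6 -1.919 F [ 0.2 -0.2  0. ] T [-0.    0.01  0.01] gap 0.998
tool shift cm to axis -0.0 -0.06
```

```bash
python3 -m crank '[[[0,-0.05,1.8,0],[0,0,1.4,0],[0,0,0,0]]]' >/dev/null; python3 w.py;  python3 -m crank '[[[0,0,0,0],[0,0,0,0],[0,0,0,0],[0,0,0,0]]]' -1 60 >/dev/null; python3 w.py; 
```

```text
t 4.45 pos [564.6 -58.  179.6] rot [ 3.123 -0.022 -2.961] q6 -1.917 F [-0.3  0.5 -0.5] T [ 0.04  0.04 -0.03] gap 1.0
tool shift cm to axis -0.14 -0.05
t 4.95 pos [565.  -58.4 181.4] rot [ 3.125 -0.021 -2.962] q6 -1.917 F [ 0.1  0.6 -2.4] T [-0.23  0.01  0.06] gap 0.645
tool shift cm to axis -0.1 0.0
```

Gripped: a gap of 0.645 is about 55 mm. Now I lift in small steps and watch the force.

```bash
for k in 1; do python3 -m crank '[[[0,0,0,0],[0,0,-0.35,0]]]'; python3 -m crank '[[[0,0,-0.35,0]]]';python3 -m crank '[[[0,0,-0.35,0]]]';python3 -m crank '[[[0,0,-0.2,0]]]'; done | grep -E "pos|force"; python3 w.py
```

```text
position: [565.0, -58.4, 183.5]
force: [1.6, 0.4, -8.6]
position: [565.0, -58.4, 186.0]
force: [2.6, 0.5, -8.8]
position: [564.8, -58.4, 186.8]
force: [5.7, -0.1, -24.4]
position: [564.8, -58.4, 186.7]
force: [5.5, 1.0, -18.2]
t 5.575 pos [564.8 -58.4 186.7] rot [ 3.122 -0.029 -2.962] q6 -1.917 F [  5.5   1.  -18.2] T [-0.56 -1.25 -0.  ] gap 0.64
tool shift cm to axis -0.12 0.0
```

The stop is felt at z≈186.5, only 5 mm up, so the sleeve did start on a tooth between 0 and 1. Now turning clockwise with a slight upward bias.

```bash
python3 -m crank '[[[0,0,0,4],[0,0,-0.05,8],[0,0,-0.05,8]]]' >/dev/null; python3 w.py
```

```text
t 5.95 pos [564.8 -57.8 186.7] rot [ 3.132 -0.035  2.963] q6 -1.558 F [  3.1   0.8 -14.1] T [-0.12 -1.04 -0.03] gap 0.642
tool shift cm to axis -0.12 -0.01
```

```bash
python3 -m crank '[[[0,0,-0.05,10],[0,0,-0.05,10],[0,0,-0.05,10],[0,0,-0.05,10]]]' >/dev/null; python3 w.py
```

```text
t 6.45 pos [565.7 -56.9 186.7] rot [-3.128 -0.036  2.242] q6 -0.837 F [  2.   -0.7 -15.3] T [ 0.27 -1.69  0.01] gap 0.639
tool shift cm to axis -0.12 -0.06
```

```bash
python3 -m crank '[[[0,0,-0.05,10],[0,0,-0.05,10],[0,0,-0.05,10],[0,0,-0.05,10]]]' >/dev/null; python3 w.py
```

```text
t 6.95 pos [567.  -57.  186.7] rot [-3.11  -0.021  1.519] q6 -0.115 F [ -1.   -2.  -16.6] T [-0.26 -2.22  0.03] gap 0.643
tool shift cm to axis -0.13 -0.09
```

```bash
python3 -m crank '[[[0,0,-0.05,10],[0,0,-0.05,10],[0,0,-0.05,10],[0,0,-0.05,10]]]' >/dev/null; python3 w.py
```

```text
t 7.45 pos [567.3 -57.8 186.9] rot [-3.105  0.006  0.797] q6 0.606 F [ -0.6   0.5 -16.9] T [-1.   -2.   -0.01] gap 0.643
tool shift cm to axis -0.12 -0.07
```

```bash
python3 -m crank '[[[0,0,-0.05,10],[0,0,-0.05,10],[0,0,-0.05,10],[0,0,-0.02,4],[0,0,0,0]]]' >/dev/null; python3 w.py
python3 - <<'E'
from h import *
d=vision.get_image("wrist"); cv2.imwrite("pics/w2.png",d["img"])
E
```

```text
t 8.075 pos [566.9 -58.3 186.9] rot [-3.117  0.028  0.183] q6 1.22 F [  0.4   0.9 -13.1] T [-0.85 -1.2   0.01] gap 0.64
tool shift cm to axis -0.08 -0.02
```

View pics/w2.png

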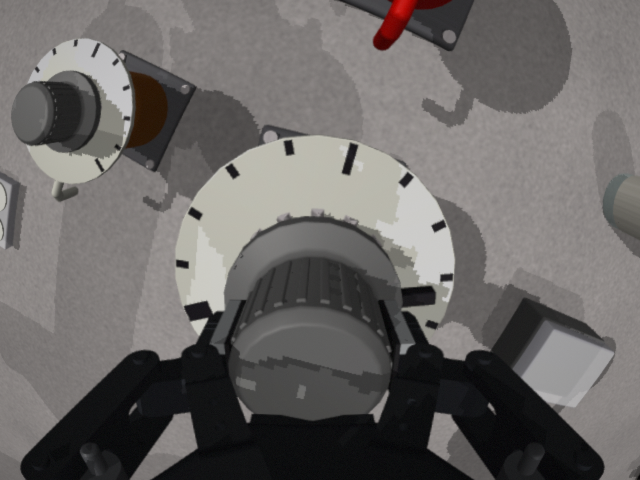

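The image shows mark 5 (long) at (350,158), 6 at (406,180), 7 at (438,226), 8 at (447,277) and 9 at (432,325). The lifted pointer's tip is at about (435,296). I'll compute its angle with the raised height taken into account.

```bash
python3 - <<'E'
from h import *
o=robot.get_obs(); d=vision.get_image("wrist"); c=np.array([565.7,-58.5])
for n,uv,z in(("m5",(350,158),155),("m7",(438,226),155),("m8",(447,277),155),("m9",(432,325),155),("m1",(181,264),155),("ptrtop",(435,291),180),("ptrmid",(436,296),176),("ptrbot",(435,303),172)):
    v=wray(d,o,uv,z)[:2]-c; print(n,np.hypot(*v).round(1),np.degrees(np.arctan2(v[1],v[0])).round(1))
E
```

```text
m5 65.5 -4.4
m7 69.4 -53.0
m8 70.6 -77.0
m9 71.3 -101.3
m1 70.9 93.1
ptrtop 56.5 -72.0
ptrmid 58.3 -76.8
ptrbot 59.8 -82.6
```

The pointer is at -76.8° (radius 58, as expected) and mark 8 is at -77.0°, so they line up. Lowering gripped, then releasing.

```bash
python3 -m crank '[[[0,0,0.3,0],[0,0,0.25,0]]]' |grep -E "pos|force";python3 -m crank '[[[0,0,0.3,0],[0,0,0.2,0]]]' |grep -E "pos|force"; python3 w.py
```

```text
position: [566.9, -58.2, 183.3]
force: [-2.3, 1.2, -7.6]
position: [566.9, -58.3, 179.2]
force: [0.3, 2.0, -7.9]
t 8.675 pos [566.9 -58.3 179.2] rot [-3.118  0.024  0.186] q6 1.217 F [ 0.3  2.  -7.9] T [-0.8  -0.84 -0.02] gap 0.64
tool shift cm to axis -0.09 -0.02
```

```bash
python3 -m crank '[[[0,0,0.3,0],[0,0,0.1,0]]]' |grep -E "pos|force";python3 -m crank '[[[0,0,0.15,0],[0,0,0,0]]]' |grep -E "pos|force"; python3 w.py
```

```text
position: [566.9, -58.3, 175.6]
force: [-0.0, 1.7, -5.9]
position: [566.9, -58.3, 174.4]
force: [0.1, 0.5, -9.4]
t 9.175 pos [566.9 -58.3 174.4] rot [-3.119  0.023  0.185] q6 1.218 F [ 0.1  0.5 -9.4] T [-0.71 -0.79 -0.2 ] gap 0.643
tool shift cm to axis -0.08 -0.02
```

```bash
python3 -m crank '[[[0,0,0.12,0],[0,0,0,0]]]' |grep -E "pos|force";python3 -m crank '[[[0,0,0,0],[0,0,0,0],[0,0,0,0],[0,0,0,0],[0,0,0,0]]]' 1 |grep -E "pos|force"; python3 w.py
```

```text
position: [566.8, -58.3, 173.5]
force: [-0.8, 1.0, -7.7]
position: [567.8, -58.1, 176.9]
force: [0.1, -0.2, 0.1]
t 10.05 pos [567.8 -58.1 176.9] rot [-3.119  0.018  0.186] q6 1.217 F [ 0.1 -0.2  0.1] T [-0.   -0.03 -0.05] gap 1.002
tool shift cm to axis -0.17 -0.02
```

Released with zero force. Now I rise clear and look.

```bash
python3 -m crank '[[[0,0,-2,0],[0,0,-3,0],[0,0,-3,0],[0,0,-1,0],[0,0,0,0]]]' >/dev/null; python3 w.py
python3 - <<'E'
from h import *
o=robot.get_obs(); d=vision.get_image("wrist"); cv2.imwrite("pics/w3.png",d["img"]); np.savez("w3.npz",**d)
E
```

```text
t 10.675 pos [569.9 -59.9 273.8] rot [-3.12   0.016  0.186] q6 1.217 F [-0.4 -0.6  0.2] T [-0.03  0.01 -0.1 ] gap 0.998
tool shift cm to axis -0.35 -0.24
```

View pics/w3.png

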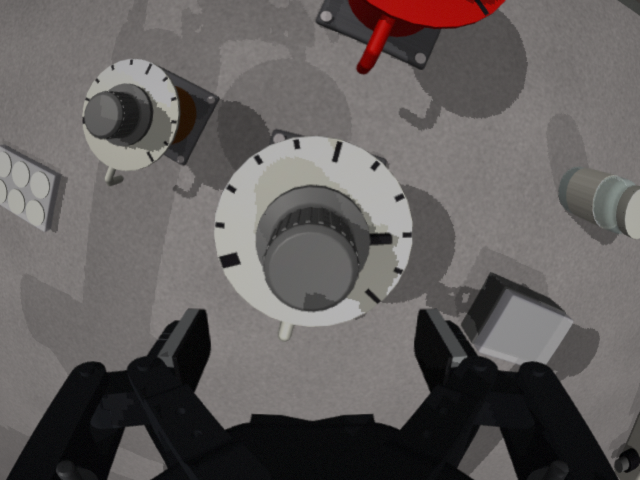

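The pointer tip is at (391,239) and mark 8 at (407,235), with 7 at (402,198) and 9 at (398,271). The well plate, tip box and jar stand upright. Numeric check:

```bash
python3 - <<'E'
from h import *
o=robot.get_obs(); d=vision.get_image("wrist"); c=np.array([565.7,-58.5])
print(o["time_s"])
for n,uv,z in(("m5",(337,152),155),("m7",(402,198),155),("m8",(407,235),155),("m9",(398,271),155),("ptr",(391,239),163),("ptr if raised 6",(391,239),169)):
    v=wray(d,o,uv,z)[:2]-c; print(n,np.hypot(*v).round(1),np.degrees(np.arctan2(v[1],v[0])).round(1))
for z in(219,225): print("top L,R,near",z,[wray(d,o,u,z)[:2].round(1).tolist() for u in((264,266),(358,266),(311,311))], "diam",np.linalg.norm(wray(d,o,(264,266),z)-wray(d,o,(358,266),z)).round(1))
t=vision.get_image("top"); s=dict(np.load("top0.npz"))["img"]
df=cv2.absdiff(t["img"],s).max(2)
for n,(u,v) in dict(well=(178,263),tip=(461,284),jar=(481,206)).items(): print(n,df[v-22:v+22,u-30:u+30].mean().round(2), (df[v-22:v+22,u-30:u+30]>40).sum())
cv2.imwrite("pics/side.png",cv2.resize(vision.get_image("scene")["img"][190:320,240:400],None,fx=4.5,fy=4.5,interpolation=2))
E
```

```text
10.725
m5 64.7 -4.4
m7 71.2 -54.1
m8 70.2 -77.3
m9 70.6 -101.4
ptr 56.5 -77.5
ptr if raised 6 55.4 -75.5
top L,R,near 219 [[563.5, -31.7], [573.9, -84.5], [540.1, -63.5]] diam 53.8
top L,R,near 225 [[566.1, -32.2], [576.2, -83.4], [543.4, -63.1]] diam 52.1
well 1.78 0
tip 3.74 0
jar 1.67 0
```

View pics/side.png

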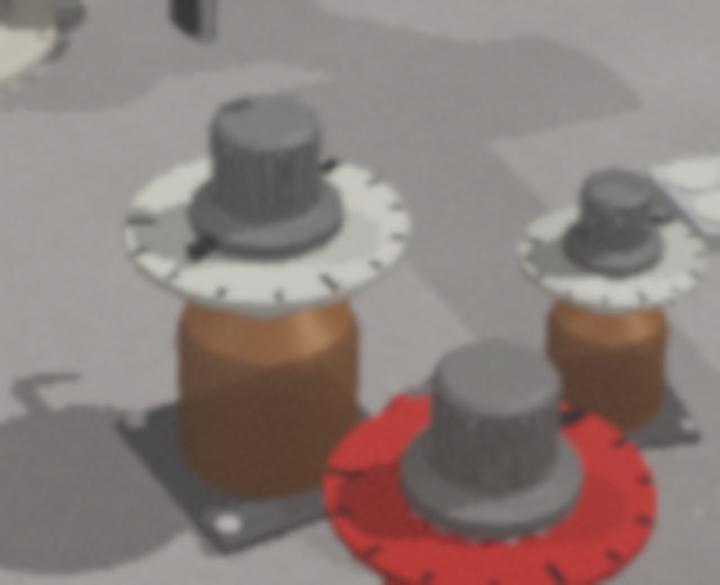

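The side view shows the skirt seated low on the dial and the pointer off mark 8. The bystander areas are unchanged. Handing in.

```bash
python3 -c "
from rig import robot
print(robot.finish_job(), robot.get_obs()['force'])"
```

```text
the job is handed in; nothing more can be done
the job is handed in; nothing more can be done
```

The sleeve of the large white dispenser is set to 8, released and dropped into its notch. The job was handed in at about 10.7 s of the 61 s allowed; no verdict was reported.

**What I did:** I gripped the sleeve and lifted it until I felt the upper stop. I turned it about 180° clockwise in a single hold, lowered it into the notch, let go and raised the gripper clear.

**Last checks:**
- **Setting:** the pointer measured -77.5° and mark 8 measured -77.3°. The pointer's radius of 56.5 mm matches the 57 mm given for home height.
- **Height:** the TCP came down 13.2 mm from the upper stop before I released (full travel 14 mm), and the side view shows the skirt low on the dial. The final height was judged from these; it was not measured directly.
- **Contact:** the force read about zero with the gripper clear above the sleeve.
- **Bystanders:** the top-camera areas around the well plate, tip box and jar match the first picture.

**Disagreements:**
- The sleeve did not start at a whole number. The pointer stood about midway between 0 and 1, and the stop came after only 5 mm of lift, so it was probably resting on a tooth.
- The last wrist estimate of the sleeve top was 2–3 mm off the axis, with a diameter of about 54 mm against 56 mm. I put that down to reading pixels by eye and the 2 mm calibration.

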